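# Find the unlocked service cover and push it open

## Task

One of the four identical covers on the white service box has been left unlocked. Press on the round marks of the covers until you find the one that rocks, then push its raised front edge back with the fingertips until the cover stands fully upright and the port below is open. Only press and push: pick nothing up, leave the loose things where they lie, and finish clear of everything.

Things in the scene. Friction and masses are not known exactly. Their poses are not given: they have to be found in the camera images.
- service_box: White box fixed on the bench, 364 mm wide (y), top face 70 mm above its origin, which lies on the bench under the middle of the row of four covers. x points to its rear, y left along the row, z up. The top spans x -76 (front) to +116 mm (rear); a loose filter ring lies on the ledge behind the covers. Below each cover is an open well 108 (x) x 70 (y) x 60 mm deep with a port at the bottom.
- cover_place_1 (a point): Fixed point of the box (does not move with a cover): centre of the top of the leftmost (+y) cover when shut, flush with the box top. Axes as the box. All four covers look alike: aluminium plates 104 (x) x 66 (y) x 5 mm, 82 mm apart, each with a 26 mm round press mark on its rear half, 34 mm towards the rear (+x) of this point.
- cover_place_2 (a point): Fixed point of the box (does not move with a cover): centre of the top of the second from the left cover when shut, flush with the box top. Axes as the box. All four covers look alike: aluminium plates 104 (x) x 66 (y) x 5 mm, 82 mm apart, each with a 26 mm round press mark on its rear half, 34 mm towards the rear (+x) of this point.
- cover_place_3 (a point): Fixed point of the box (does not move with a cover): centre of the top of the third from the left cover when shut, flush with the box top. Axes as the box. All four covers look alike: aluminium plates 104 (x) x 66 (y) x 5 mm, 82 mm apart, each with a 26 mm round press mark on its rear half, 34 mm towards the rear (+x) of this point.
- cover_place_4 (a point): Fixed point of the box (does not move with a cover): centre of the top of the rightmost (-y) cover when shut, flush with the box top. Axes as the box. All four covers look alike: aluminium plates 104 (x) x 66 (y) x 5 mm, 82 mm apart, each with a 26 mm round press mark on its rear half, 34 mm towards the rear (+x) of this point.
- cover (a joint): Angle (rad) of the one unlocked cover (place not told). It pivots on a pin along y through its middle. 0 = flush; pressing its mark sinks the rear half and raises the front (which cannot be pressed down); 1.5 = stop, upright. It stays where left (friction 0.06 N m, about 2 N at the mark). Below 0.8 rad a level push on the rising front edge may jam: press deeper or follow its 52 mm arc. The others are rigid.
- uv_filter: Bystander: black filter ring, 48 mm across, 9 mm high, loose on the ledge at the rear of the box; origin at the centre of its underside.
- tweezers: Bystander: black tweezers, 125 mm long, 8 mm high, loose on the bench just in front of the box; origin at the middle, underside.
- dropper: Bystander: dropper with a red bulb, 119 mm long, 17 mm high, lying behind the box; origin at the middle, underside.
- spare_chuck: Bystander: round stepped chuck, 52 mm across, 18 mm high, to the right of the box; origin at the centre of its underside.
- shipper: Bystander: flat round wafer shipper, 71 x 64 mm, 11 mm high, to the right of the box; origin at the centre of its underside.
- loupe: Bystander: black and clear loupe, 34 mm across, 42 mm high, standing to the right of the box; origin at the centre of its underside.

How it is judged:
By the outcome, as a careful person would: the job done as asked, in the order asked, and still so for the second after the job is handed in, with the robot touching nothing.
It also fails if it takes over 51 s, if anything falls off the work surface, if the arm or the gripper's body presses on something with over 40 N, if the wrist force passes 120 N, or if a joint passes its speed limit or range.

## Robot

A 6-joint arm with a two-finger parallel gripper is mounted at the origin on a cart in front of the work surface, level with it; the furniture and walls round the work are solid. World frame = base frame: x ahead of the robot, y to its left, z up, the work surface at z = 0. Lengths are in m, angles in rad, forces in N, time in s.
With the tool pointing down it reaches from about 0.375 to 0.9 m from the base axis. Payload 3.1 kg.
Tool frame: the origin (TCP) lies midway between the tips of the shut fingers; the grasp point (between the pads) lies 19 mm behind it; z points along the fingers, y is the line along which they close (so a half turn about z gives the same grasp; the last joint's range is limited). The gripper opens to 85 mm and grips with 20 to 120 N. Pads are 22 mm wide; open, the fingers measure 114 mm over their backs; the gripper's body (76 mm by 85 mm) begins 54 mm behind the grasp point. The pads swing forward as they close: fully open they stand 13 mm farther back than shut.
Start: joints at [-1.395, 0.527, 1.433, -0, 1.181, -0.178], TCP at [0.217, -0.586, 0.202] pointing down, gripper open.
Joint ranges: [-3.08, 3.08], [-0.75, 2.2], [0.22, 2.44], [-1.43, 4.57], [0, 2.65], [-2.85, 2.85]. Speed limits (rad/s): [2.79, 2.79, 3.14, 3.14, 3.14, 3.14].

## Interface

Orientations are given as a unit quaternion [x, y, z, w].
In Python, from station import manip gives the robot as it stands.
- The arm moves only by the tool step_arm, never from a script. Its argument "targets" is text: rows parted by semicolons, each of 4 numbers parted by spaces: the shift along the tool's x, y, z in mm, then the turn about the tool's z in degrees. A call has 1 to 12 rows; each row is the pose to reach, as a shift and turn from the pose commanded when the call began, along the tool's axes at that moment; what a row does not reach only later rows make up. A row lasts 1/10 s, in which the tool goes at most 50 mm and 8.59 degrees, less where a joint would pass 70% of its speed; a pose out of reach is approached as far as the arm can. A call with a gripper value outside its range is refused whole. "gripper" is the closure, from 0 (fully open) to 1 (shut), set as the call begins (left out, the last holds). The fingers move at their own pace and stop on an object; "squeeze" is the grip in N (left out, the last holds). Time passes only in rows, so rows that repeat a pose let the fingers close. It gives the time, the measured TCP pose, the force, the opening and the grip force at its end, in the units of the state.
- manip.sense(): the state, without advancing time (a new reading comes with each control period).
- manip.snapshot(name): name is "scene" or "top" or "wrist"; returns the picture (384x512x3 uint8, red, green, blue); there is no depth.
- manip.get_calibration(name): a dict with "fov_y" (degrees; the focal length in pixels is half the picture's height over the tangent of half this angle, whatever the lens; pixels are square), "cx", "cy" (the principal point, pixels), "extrinsics" (4x4, takes a point from camera to world coordinates); the wrist camera has in their place "tool_from_camera" (4x4, takes a point from camera to tool coordinates, whose origin is the TCP and whose axes are the flange's). Camera axes: x right, y down, z forward; pixel columns grow to the right and rows downward; lengths in m; the calibration is good to about 2 mm. A picture is of the moment at which its call begins: read the wrist's pose just before it. get_calibration takes no time and is no camera call.
- manip.sign_off(): hands the job in; it is judged then, once.
Trained networks look in the newest picture that a camera, given by its name, has taken for a name from the list of things; names that differ only in an ending like _2 or _b are one class to them, and where a whole thing is asked for, a point or a joint stands for the part that bears it (a point fixed in the world has none). Each returns a list of dicts, best first, with "p" (0 to 1); they miss things now and then, are a little off and sometimes report something else, mostly with a low value. They report only what shows in the picture. A call takes as long as a camera call.
- manip.recognise(camera, query): "position" ([column, row] in pixels, amid what is visible of it).
- manip.masks_of(camera, query): "pixels" (384x512 bool, what is visible of it) and "position" ([column, row] in pixels, amid what is visible of it).
- manip.mark_of(camera, query): "position" ([column, row] in pixels: a listed point, or the origin of a listed thing).
The state is a dict: "t": time; "q": joint angles; "qd": joint speeds; "tau": joint torques, N m; "tcp_pos": TCP position; "tool_rot": TCP orientation; "force": force on the tool from outside, world axes, zero at the start; "ft_torque": the same for the moment, N m; "finger_gap": opening from 0.0 (shut) to 1.0 (fully open); "gripper_force": force on a finger pad.
Only numpy, scipy, OpenCV 4.12 (cv2) and the standard library are available. Lean on these libraries where they do the work, as an engineer would, in place of code of your own. Each camera call takes 0.05 s, during which the arm holds its last target. There are 200 camera calls.

## Working session

There is one attempt and no reset: what is moved stays moved. The work goes in short steps, Python scripts to look and compute and a tool call to move; the robot and the scene stay as the last step left them, time stands still between calls to the robot, and variables do not carry over. Pictures are saved under pics/ and viewed, at most 12 in all, crops included, and the job is handed in when it is done.

Besides the shell and the picture viewer there is one more tool, called after "Call:" as a command line: name --argument value ..., lists and objects as JSON in quotes. step_arm: Moves the arm, as the interface text tells. Its arguments: {"type":"object","properties":{"targets":{"type":"string"},"gripper":{"type":"number"},"squeeze":{"type":"number"}},"required":["targets"]}

```bash
mkdir -p pics
cat > h.py <<'E'
import numpy as np, cv2
from scipy.spatial.transform import Rotation as R
from station import manip
def ray(cam,px,z):
    c=manip.get_calibration(cam); f=192/np.tan(np.radians(c["fov_y"]/2))
    T=np.array(c["extrinsics"]); d=T[:3,:3]@[(px[0]-c["cx"])/f,(px[1]-c["cy"])/f,1]
    o=T[:3,3]; return o+d*(z-o[2])/d[2]
def save(cam,n): 
    im=manip.snapshot(cam); cv2.imwrite(f"pics/{n}.png",im[:,:,::-1]); return im
E
python3 - <<'E'
from h import *
a=save("scene","s0");b=save("top","t0")
cv2.imwrite("pics/st0.png",np.hstack([cv2.resize(a,(400,300)),cv2.resize(b,(400,300))])[:,:,::-1])
for cam in("top","scene"):
  for n,z in [("service_box",0)]+[(f"cover_place_{i}",.07) for i in (1,)]+[("uv_filter",.07),("tweezers",0),("loupe",0),("spare_chuck",0),("shipper",0)]:
    for r in manip.mark_of(cam,n)[:5]:
        print(cam,n,round(r["p"],2),np.round(r["position"],1),np.round(ray(cam,r["position"],z),4))
s=manip.sense();print(s["t"],s["tcp_pos"],R.from_quat(s["tool_rot"]).as_matrix().round(3),s["force"])
E
```

```text
top service_box 0.56 [224.5 212.4] [0.5105 0.0903 0.    ]
top cover_place_1 0.8 [175.9 227.3] [0.4669 0.2023 0.07  ]
top cover_place_1 0.75 [267.9 191.6] [ 0.5556 -0.0224  0.07  ]
top cover_place_1 0.72 [208.9 214.1] [0.4994 0.1226 0.07  ]
top cover_place_1 0.56 [234.3 199.3] [0.5361 0.0607 0.07  ]
top uv_filter 0.52 [233.8 167.3] [0.6172 0.0629 0.07  ]
top tweezers 0.48 [257.6 236.4] [0.4474 0.0023 0.    ]
top loupe 0.53 [334.2 139.5] [ 0.7124 -0.2086  0.    ]
top spare_chuck 0.61 [331.2 241.8] [ 0.4337 -0.1908  0.    ]
top shipper 0.91 [346.8 215.9] [ 0.5018 -0.2346  0.    ]
top shipper 0.4 [235.7 197.5] [0.5505 0.061  0.    ]
scene service_box 0.7 [220.4 221. ] [0.5287 0.0927 0.    ]
scene cover_place_1 0.96 [238.  196.7] [0.5444 0.054  0.07  ]
scene cover_place_1 0.66 [160.6 187.5] [0.4712 0.2202 0.07  ]
scene cover_place_1 0.56 [270.6 207.2] [ 0.5497 -0.0297  0.07  ]
scene cover_place_1 0.55 [200.1 191.8] [0.5105 0.1355 0.07  ]
scene uv_filter 0.67 [255.9 182.8] [0.6245 0.0622 0.07  ]
scene tweezers 0.52 [231.3 254.8] [ 0.4389 -0.0094  0.    ]
scene loupe 0.7 [378.1 226.6] [ 0.7296 -0.21    0.    ]
scene spare_chuck 0.93 [308.  287.8] [ 0.4422 -0.1897  0.    ]
scene shipper 0.69 [345.  276.3] [ 0.5161 -0.2303  0.    ]
0.8 [ 0.21714087 -0.58604634  0.20214322] [[ 0.938  0.347 -0.   ]
 [ 0.347 -0.938 -0.   ]
 [-0.     0.    -1.   ]] [0.11173734 0.26780207 0.17504085]
```

View pics/t0.png

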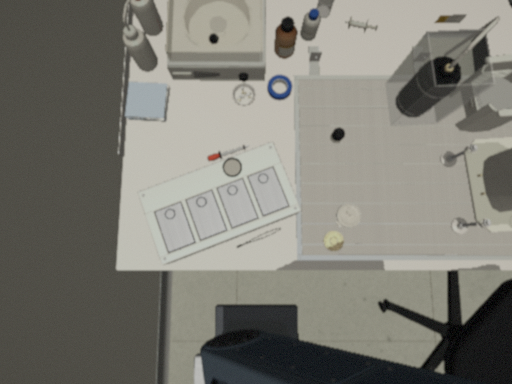

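View pics/s0.png

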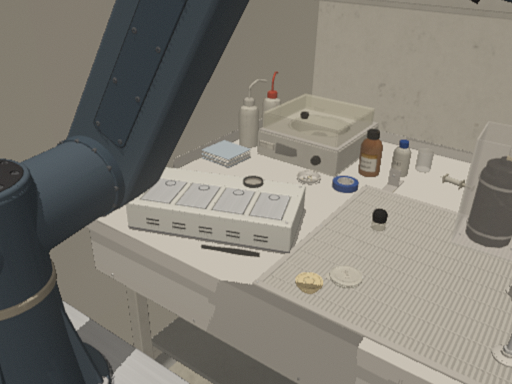

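The top view shows the tilted white box with four covers at about (175,228), (207,215), (238,203), (269,191). The filter ring is at (232,167), the tweezers at (258,238), and the other loose things lie right of the box. The scene view agrees. The tool is already nearly aligned with the box (yaw about 21°).

```bash
cat >> h.py <<'E'
from scipy.optimize import least_squares
def fit(P): # P: Nx2 world, ordered place 1..4
    L=np.array([[0,123],[0,41],[0,-41],[0,-123]])/1000
    def f(v):
        c,s=np.cos(v[2]),np.sin(v[2]); return (L@np.array([[c,s],[-s,c]])+v[:2]-P).ravel()
    r=least_squares(f,[.5,.09,.37]); return r.x,np.round(f(r.x)*1000,1)
def totool(s,p): # world point -> shift in tool mm
    return R.from_quat(s["tool_rot"]).as_matrix().T@(np.array(p)-s["tcp_pos"])*1000
E
python3 - <<'E'
from h import *
for cam in("top","scene"):
  manip.snapshot(cam)
  P=np.array([ray(cam,r["position"],.07)[:2] for r in manip.mark_of(cam,"cover_place_1")[:4]])
  P=P[np.argsort(-P[:,1])]; v,e=fit(P); print(cam,v.round(4),np.degrees(v[2]),e)
s=manip.sense()
print(totool(s,[.515,.09,.25]))
c=manip.get_calibration("wrist");print(c["fov_y"],np.round(c["tool_from_camera"],3))
E
```

```text
top [0.5154 0.0847 0.3864] 22.141753668184048 [  4.1 -12.7  -8.6  35.   -2.5 -14.    7.   -8.3]
scene [0.5203 0.0964 0.3577] 20.49290837899058 [  3.5 -10.2   5.7   9.4 -15.4  -5.5   6.2   6.3]
[ 514.18310747 -530.45110637  -47.90716757]
62.42864922880339 [[-0.001 -0.952 -0.307  0.08 ]
 [ 1.    -0.001 -0.    -0.001]
 [-0.    -0.307  0.952 -0.173]
 [ 0.     0.     0.     1.   ]]
```

Call:
step_arm --targets "40 -40 -20 0;75 -75 -40 0;110 -110 -60 0;145 -145 -80 0;180 -180 -80 0;215 -215 -80 0;250 -250 -80 0;285 -285 -80 0;320 -320 -80 0;355 -355 -80 0;390 -390 -80 0;425 -425 -80 0" --gripper 1

```text
t: 2.2
tcp_pos: [0.4624, -0.0516, 0.2825]
tool_rot: [0.984, 0.176, 0.001, 0.0]
force: [1.1, -1.3, -0.2]
finger_gap: 0.002
gripper_force: 0.0
```

Call:
step_arm --targets "35 -35 0 0;65 -65 0 0;90 -100 0 0;90 -105 0 0;90 -105 0 0;90 -105 0 0"

```text
t: 2.8
tcp_pos: [0.5093, 0.0755, 0.2821]
tool_rot: [0.984, 0.176, -0.0, 0.0]
force: [0.1, 0.3, 0.1]
finger_gap: -0.001
gripper_force: 0.0
```

```bash
cat >> h.py <<'E'
def wray(s,px,z):
    c=manip.get_calibration("wrist"); f=192/np.tan(np.radians(c["fov_y"]/2)); T=np.array(c["tool_from_camera"])
    M=R.from_quat(s["tool_rot"]).as_matrix(); d=M@T[:3,:3]@[(px[0]-c["cx"])/f,(px[1]-c["cy"])/f,1]
    o=M@T[:3,3]+s["tcp_pos"]; return o+d*(z-o[2])/d[2]
E
python3 - <<'E'
from h import *
s=manip.sense();save("wrist","w0");print(s["t"],s["tcp_pos"],np.abs(s["qd"]).max(),s["finger_gap"],s["q"])
D=manip.mark_of("wrist","cover_place_1")
for r in D: print(round(r["p"],2),np.round(r["position"],1),wray(s,r["position"],.07).round(4))
P=np.array([wray(s,r["position"],.07)[:2] for r in D[:4]])
P=P[np.argsort(-P[:,1])]; v,e=fit(P); print(v.round(4),np.degrees(v[2]),e)
for n,z in(("service_box",0),("uv_filter",.07),("tweezers",0)):
  for r in manip.mark_of("wrist",n)[:2]: print(n,r["p"],np.round(r["position"]),wray(s,r["position"],z).round(4))
E
```

```text
2.8 [0.5092679  0.07548008 0.28205766] 0.023178939992428035 -0.0005608450782585473 [-6.97008195e-02  2.86442382e-01  1.60067021e+00 -7.60372054e-04
  1.25489072e+00  1.14680191e+00]Traceback (most recent call last):
  File "<stdin>", line 6, in <module>
IndexError: too many indices for array: array is 1-dimensional, but 2 were indexed
```

View pics/w0.png

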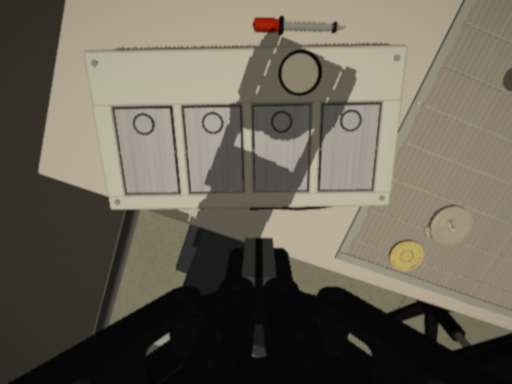

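The wrist view shows the box close to level: top corners near (87,50), (405,46), (390,206), (111,210), press marks at (144,124), (212,122), (282,121), (351,120). The ring is at (300,72), behind cover 3. I'll fit the box from these points.

Run:
```python
from h import *
s=manip.sense()
px=[(87,50),(405,46),(390,206),(111,210),(144,124),(212,122),(282,121),(351,120)]
L=np.array([[116,182],[116,-182],[-76,-182],[-76,182],[34,123],[34,41],[34,-41],[34,-123]])/1e3
P=np.array([wray(s,p,.07)[:2] for p in px])
def f(v):
    c,t=np.cos(v[2]),np.sin(v[2]); return (L@np.array([[c,t],[-t,c]])+v[:2]-P).ravel()
r=least_squares(f,[.5,.09,.37],loss="soft_l1",f_scale=.003);v=r.x
print(v.round(4),np.degrees(v[2]),(f(v)*1e3).round(1).reshape(-1,2).tolist())
M=R.from_quat(s["tool_rot"]).as_matrix();print("tool yaw",np.degrees(np.arctan2(M[1,0],M[0,0])))
np.save("box.npy",v)
c,t=np.cos(v[2]),np.sin(v[2])
for y in(123,41,-41,-123): print(y,totool(s,[v[0]+c*.034-t*y/1e3,v[1]+t*.034+c*y/1e3,.07]).round(1))
```

```text
[0.5134 0.0906 0.3673] 21.043560846944235 [[-1.3, 4.8], [3.4, -3.6], [-0.2, 0.0], [-0.8, 1.3], [0.8, -0.4], [-0.0, -1.4], [-0.5, 0.0], [-0.4, 0.2]]
tool yaw 20.218456451678858
123 [  41.4 -136.9  212.1]
41 [ 42.6 -54.9 212.2]
-41 [ 43.8  27.1 212.2]
-123 [ 44.9 109.1 212.2]
```

Call:
step_arm --targets "20 15 30 -0.8;40 27 70 -0.8;44 27 110 -0.8;44 27 150 -0.8;44 27 180 -0.8;44 27 195 -0.8;44 27 203 -0.8;44 27 203 -0.8;44 27 203 -0.8"

```text
t: 3.8
tcp_pos: [0.5612, 0.0655, 0.08]
tool_rot: [0.983, 0.183, 0.001, 0.0]
force: [0.3, -0.4, 0.2]
finger_gap: 0.001
gripper_force: 0.0
```

Call:
step_arm --targets "0 0 2 0;0 0 4 0;0 0 6 0;0 0 8 0;0 0 8 0"

```text
t: 4.3
tcp_pos: [0.5601, 0.0663, 0.0709]
tool_rot: [0.983, 0.183, -0.0, -0.0]
force: [-0.8, 0.2, 0.0]
finger_gap: 0.003
gripper_force: 0.0
```

Call:
step_arm --targets "0 0 1 0;0 0 2 0;0 0 3 0;0 0 3 0"

```text
t: 4.7
tcp_pos: [0.5602, 0.0662, 0.0679]
tool_rot: [0.983, 0.183, -0.0, -0.0]
force: [-0.3, -0.1, -0.5]
finger_gap: -0.003
gripper_force: 0.0
```

Call:
step_arm --targets "0 0 1 0;0 0 2 0;0 0 3 0;0 0 3 0"

```text
t: 5.1
tcp_pos: [0.5602, 0.0662, 0.0649]
tool_rot: [0.983, 0.183, -0.0, -0.0]
force: [0.4, -0.3, -0.5]
finger_gap: 0.005
gripper_force: 0.0
```

Run:
```python
from h import *
s=manip.sense();print(s["force"],s["tcp_pos"]);save("wrist","w1")
```

```text
[ 0.43698838 -0.29076727 -0.53593321] [0.5601778  0.0662115  0.06491741]
```

View pics/w1.png

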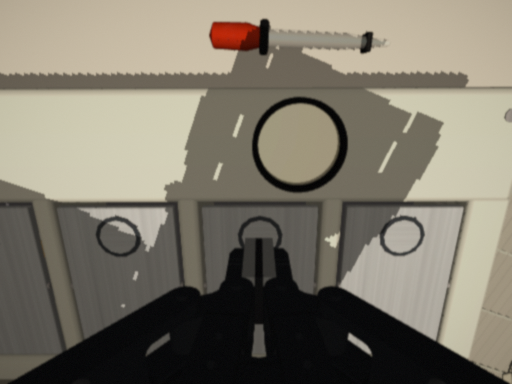

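The fingertips stand over cover 3's mark (about (260,238)), and no tilt is visible yet. Pressing on gently.

Call:
step_arm --targets "0 0 1 0;0 0 2 0;0 0 2 0"

```text
t: 5.45
tcp_pos: [0.5602, 0.0662, 0.063]
tool_rot: [0.983, 0.183, -0.0, -0.0]
force: [-0.1, 0.4, 0.5]
finger_gap: 0.003
gripper_force: 0.0
```

Call:
step_arm --targets "0 0 1 0;0 0 2 0;0 0 2 0"

```text
t: 5.75
tcp_pos: [0.5602, 0.0662, 0.061]
tool_rot: [0.983, 0.183, -0.0, -0.0]
force: [-1.3, -0.7, 1.6]
finger_gap: 0.003
gripper_force: 0.0
```

Call:
step_arm --targets "0 0 2 0;0 0 4 0;0 0 6 0;0 0 6 0"

```text
t: 6.15
tcp_pos: [0.56, 0.0662, 0.0547]
tool_rot: [0.983, 0.183, -0.0, -0.0]
force: [-0.5, 0.5, -0.2]
finger_gap: 0.001
gripper_force: 0.0
```

Run:
```python
from h import *
s=manip.sense();print(s["force"],s["tcp_pos"]);a=save("wrist","w2");b=save("scene","s2")
cv2.imwrite("pics/c2.png",np.hstack([cv2.resize(a,(400,300)),cv2.resize(b[130:290,90:303],(400,300))])[:,:,::-1])
```

```text
[-0.51244752  0.49594885 -0.18361356] [0.56003851 0.06621276 0.05471311]
```

View pics/c2.png

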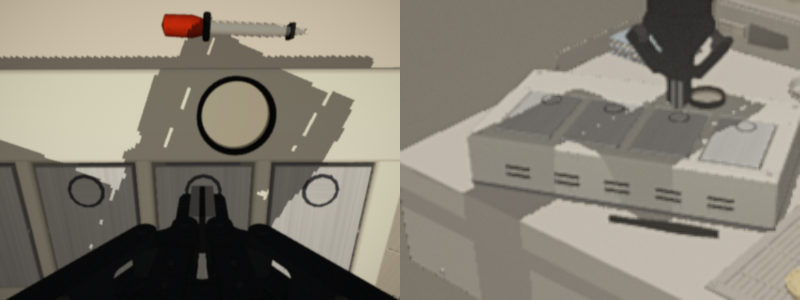

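The scene crop shows the tips still hovering over mark 3, so the top may be lower than I assumed. I'll triangulate the height from scene and wrist.

Run:
```python
from h import *
s0=dict(tcp_pos=np.array([0.5092679,0.07548008,0.28205766]),tool_rot=[0.984,0.1755,0,0])
# auto-find circles: hand-picked s0 marks in scene, top marks
sc=[(171,183),(204,187.5),(238.5,192.5),(271,198)]
W=[(144,124),(212,122),(282,121),(351,120)]
for z in(.03,.04,.05,.06,.07):
  A=np.array([wray(s0,w,z)[:2] for w in W]);B=np.array([ray("scene",p,z)[:2] for p in sc])
  print(z,((A-B)*1e3).round(1).tolist(),np.linalg.norm(A[0]-A[3]).round(4),np.linalg.norm(B[0]-B[3]).round(4))
im=cv2.imread("pics/s0.png")[160:260,120:320];cv2.imwrite("pics/s0c.png",cv2.resize(im,(800,400),interpolation=cv2.INTER_CUBIC))
# where TCP projects in scene
c=manip.get_calibration("scene");f=192/np.tan(np.radians(c["fov_y"]/2));T=np.linalg.inv(c["extrinsics"])
p=T@np.r_[manip.sense()["tcp_pos"],1];print(p[:2]/p[2]*f+[c["cx"],c["cy"]])
```

```text
0.03 [[-65.9, -44.3], [-64.6, -46.6], [-63.0, -49.3], [-55.9, -55.6]] 0.2726 0.2585
0.04 [[-49.9, -32.9], [-48.8, -34.8], [-47.4, -37.0], [-40.6, -42.7]] 0.2662 0.2538
0.05 [[-34.0, -21.6], [-33.0, -22.9], [-31.8, -24.6], [-25.3, -29.8]] 0.2598 0.2491
0.06 [[-18.0, -10.2], [-17.3, -11.1], [-16.2, -12.3], [-10.1, -16.9]] 0.2534 0.2443
0.07 [[-2.0, 1.1], [-1.5, 0.7], [-0.7, 0.0], [5.2, -4.1]] 0.247 0.2396
[237.9340719  198.28013933]
```

View pics/s0c.png

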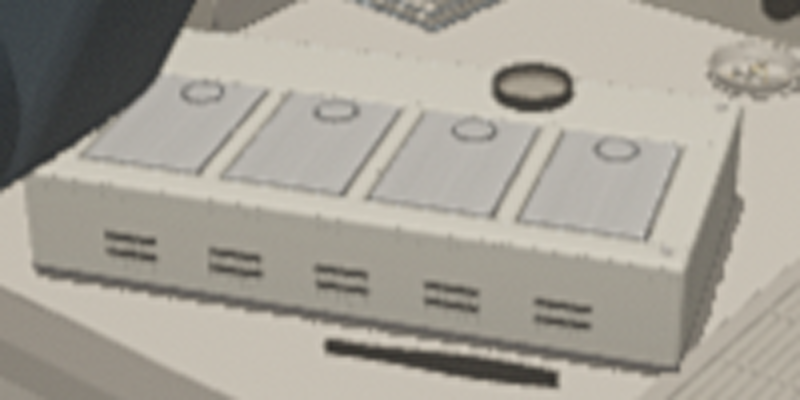

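The top is at z=0.07 after all, and the cover has not moved. The tips must still be above it, so I'll go down until contact.

Call:
step_arm --targets "0 0 2 0;0 0 4 0;0 0 5 0;0 0 5 0"

```text
t: 6.65
tcp_pos: [0.5601, 0.0662, 0.0499]
tool_rot: [0.983, 0.183, -0.0, -0.0]
force: [-1.0, 0.4, 0.0]
finger_gap: -0.001
gripper_force: 0.0
```

Run:
```python
from h import *
s=manip.sense();print(s["force"],s["tcp_pos"],s["q"]);a=save("wrist","w3");b=save("scene","s3");w=cv2.imread("pics/s2.png")
t=save("top","t3")
A=cv2.resize(b[140:240,180:300],(400,300),interpolation=cv2.INTER_CUBIC);B=cv2.resize(a[180:330,160:360],(400,300))
cv2.imwrite("pics/c3.png",np.hstack([B,A])[:,:,::-1])
c=manip.get_calibration("scene");f=192/np.tan(np.radians(c["fov_y"]/2));T=np.linalg.inv(c["extrinsics"])
print(np.round(c["extrinsics"],3))
for dz in(0,.0154,.019,.06):
  p=T@np.r_[s["tcp_pos"]+[0,0,dz],1];q=p[:2]/p[2]*f+[c["cx"],c["cy"]];print(dz,q,(q-[180,140])*[3.333,3]+[400,0])
```

```text
[-0.99567075  0.41648632  0.02897389] [0.56014612 0.06622316 0.04986994] [-8.04049223e-02  6.65468606e-01  1.70786972e+00 -3.52413537e-06
  7.68753792e-01  1.12163631e+00]
[[ 0.573 -0.375  0.728 -0.197]
 [-0.819 -0.291  0.495 -0.508]
 [ 0.026 -0.88  -0.474  0.576]
 [ 0.     0.     0.     1.   ]]
0 [237.89418181 200.27538709] [592.96130799 180.82616128]
0.0154 [237.92428979 194.32266567] [593.06165787 162.96799701]
0.019 [237.93138693 192.91947192] [593.08531265 158.75841575]
0.06 [238.01383299 176.61886109] [593.36010535 109.85658327]
```

View pics/c3.png

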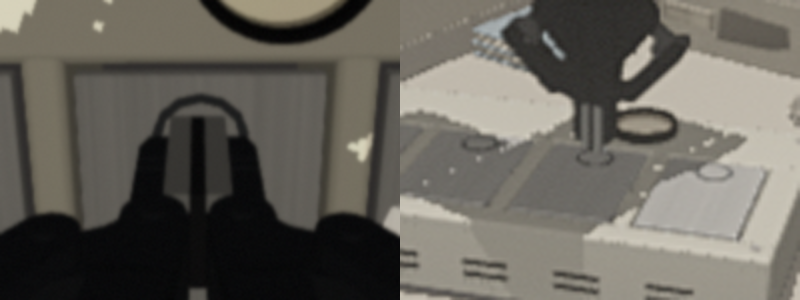

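The crop shows the tips almost on mark 3. The real tips are about 20 mm or more behind the reported TCP, so I'll use that offset.

Call:
step_arm --targets "0 0 1 0;0 0 2 0;0 0 3 0;0 0 3 0"

```text
t: 7.2
tcp_pos: [0.5602, 0.0662, 0.0469]
tool_rot: [0.983, 0.183, -0.0, -0.0]
force: [-0.7, -0.5, 0.6]
finger_gap: 0.001
gripper_force: 0.0
```

Call:
step_arm --targets "0 0 1 0;0 0 2 0;0 0 3 0;0 0 3 0"

```text
t: 7.6
tcp_pos: [0.5602, 0.0662, 0.0439]
tool_rot: [0.983, 0.183, -0.0, -0.0]
force: [-0.1, 0.2, -0.6]
finger_gap: -0.002
gripper_force: 0.0
```

Call:
step_arm --targets "0 0 1 0;0 0 2 0;0 0 3 0;0 0 3 0"

```text
t: 8.0
tcp_pos: [0.5603, 0.0662, 0.041]
tool_rot: [0.983, 0.183, -0.0, -0.0]
force: [-0.0, 0.5, -0.0]
finger_gap: -0.001
gripper_force: 0.0
```

Run:
```python
from h import *
F=[]
for i in range(4): b=save("scene","s4"); F.append(manip.sense()["force"])
print(np.mean(F,0),np.std(F,0),manip.sense()["tau"]);a=save("wrist","w4")
A=cv2.resize(b[140:240,180:300],(400,300),interpolation=cv2.INTER_CUBIC);B=cv2.resize(a[180:330,160:360],(400,300))
cv2.imwrite("pics/c4.png",np.hstack([B,A])[:,:,::-1])
```

```text
[ 0.20508882 -0.28941227 -0.1083684 ] [0.58504642 0.3014021  0.16394606] [-2.37588691e-03 -4.32014680e+01 -1.02553046e+01 -5.22084616e-07
  7.99309801e-04  4.69345684e-05]
```

View pics/c4.png

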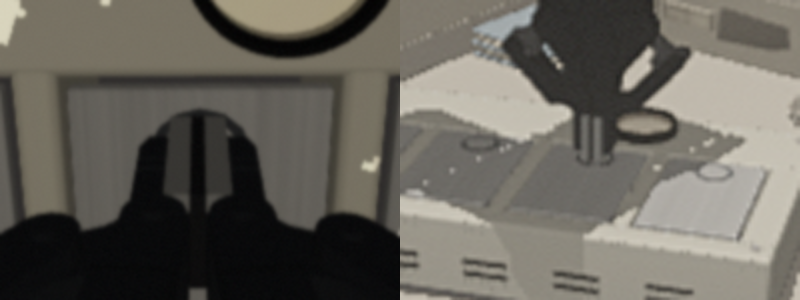

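Call:
step_arm --targets "0 0 1 0;0 0 2 0;0 0 2 0"

```text
t: 8.55
tcp_pos: [0.5604, 0.0662, 0.0408]
tool_rot: [0.983, 0.183, 0.0, 0.0]
force: [-2.7, -0.2, 11.8]
finger_gap: 0.001
gripper_force: 5.9
```

Call:
step_arm --targets "0 0 1 0;0 0 2 0;0 0 2 0"

```text
t: 8.85
tcp_pos: [0.5605, 0.0662, 0.0408]
tool_rot: [0.983, 0.184, 0.001, 0.0]
force: [-6.7, -0.3, 24.1]
finger_gap: 0.003
gripper_force: 12.3
```

Call:
step_arm --targets "0 0 1 0;0 0 2 0;0 0 2 0"

```text
t: 9.15
tcp_pos: [0.5605, 0.0662, 0.0407]
tool_rot: [0.983, 0.184, 0.001, 0.0]
force: [-9.1, -0.0, 37.4]
finger_gap: 0.001
gripper_force: 18.7
```

Contact at TCP z≈0.041 and force rising to 37 N: cover 3 is rigid, and the tips sit 29 mm behind the TCP. Next is cover 2.

Call:
step_arm --targets "0 0 -20 0;0 -40 -20 0;-1 -82 -20 0;-1 -82 -20 0;-1 -82 -12 0;-1 -82 -8 0;-1 -82 -6 0;-1 -82 -4 0;-1 -82 -3 0;-1 -82 -3 0"

```text
t: 10.15
tcp_pos: [0.5301, 0.1418, 0.038]
tool_rot: [0.983, 0.183, 0.0, 0.0]
force: [0.2, 0.8, 0.1]
finger_gap: -0.006
gripper_force: 0.0
```

Call:
step_arm --targets "0 0 1 0;0 0 2 0;0 0 3 0;0 0 4 0;0 0 5 0;0 0 6 0;0 0 6 0"

```text
t: 10.85
tcp_pos: [0.5298, 0.1424, 0.032]
tool_rot: [0.983, 0.183, -0.0, -0.0]
force: [0.6, -0.7, 1.5]
finger_gap: -0.0
gripper_force: 0.6
```

Run:
```python
from h import *
b=save("scene","s5");s=manip.sense();print(s["force"],s["tcp_pos"]);a=save("wrist","w5")
A=cv2.resize(b[140:240,160:280],(400,300),interpolation=cv2.INTER_CUBIC);B=cv2.resize(a,(400,300))
cv2.imwrite("pics/c5.png",np.hstack([B,A])[:,:,::-1])
```

```text
[-0.05819356  0.32924164  1.07084892] [0.5297989  0.14245122 0.03196415]
```

View pics/c5.png

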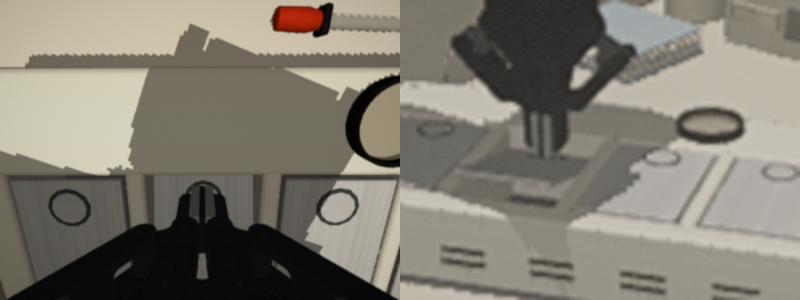

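Cover 2 is the one: its front has risen (gap visible at about (530,200)) and the force is only about 1 N. Pressing deeper.

Call:
step_arm --targets "0 0 2 0;0 0 4 0;0 0 6 0;0 0 8 0;0 0 10 0;0 0 10 0"

```text
t: 11.55
tcp_pos: [0.5299, 0.1424, 0.0217]
tool_rot: [0.983, 0.183, -0.0, -0.0]
force: [0.1, 0.5, 0.1]
finger_gap: -0.001
gripper_force: 0.2
```

Call:
step_arm --targets "0 0 2 0;0 0 4 0;0 0 6 0;0 0 7 0;0 0 7 0"

```text
t: 12.05
tcp_pos: [0.5298, 0.1423, 0.0148]
tool_rot: [0.983, 0.183, -0.0, -0.0]
force: [0.5, 0.2, 0.8]
finger_gap: 0.0
gripper_force: 0.2
```

Run:
```python
from h import *
b=save("scene","s6");s=manip.sense();print(s["force"],s["tcp_pos"]);v=np.load("box.npy")
M=R.from_euler("z",v[2]).as_matrix();print("tcp in box mm",M.T@(s["tcp_pos"]-[v[0],v[1],0])*1e3)
a=save("wrist","w6")
A=cv2.resize(b[140:240,160:280],(400,300),interpolation=cv2.INTER_CUBIC);B=cv2.resize(a,(400,300))
cv2.imwrite("pics/c6.png",np.hstack([B,A])[:,:,::-1])
```

```text
[ 0.63269325  0.03787897 -0.18466225] [0.52984846 0.14232588 0.01489491]
tcp in box mm [33.92022897 42.41229046 14.89491399]
```

View pics/c6.png

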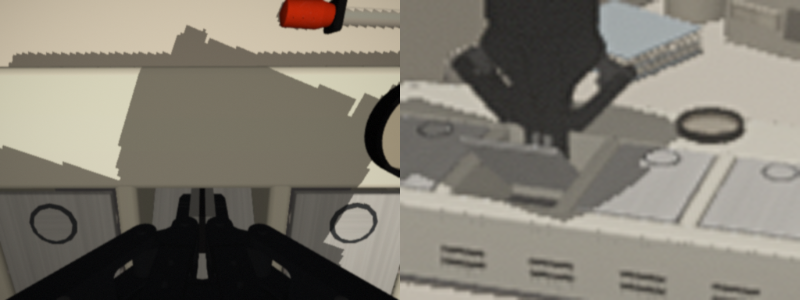

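The front edge of cover 2 is clearly raised, running from (465,138) to (560,152) in the crop. I'll estimate the angle from it.

Run:
```python
from h import *
v=np.load("box.npy");M=R.from_euler("z",v[2]).as_matrix()
c=manip.get_calibration("scene");f=192/np.tan(np.radians(c["fov_y"]/2));T=np.linalg.inv(c["extrinsics"])
for th in(.4,.5,.6,.7,.8,.9,1,1.1):
  o=[]
  for y in(.074,.008):
    w=M@[-.052*np.cos(th),y,.07+.052*np.sin(th)]+[v[0],v[1],0];p=T@np.r_[w,1];q=p[:2]/p[2]*f+[c["cx"],c["cy"]];o+=list(((q-[160,140])*[3.333,3]+[400,0]).round())
  print(th,o)
```

```text
0.4 [np.float64(454.0), np.float64(163.0), np.float64(551.0), np.float64(176.0)]
0.5 [np.float64(455.0), np.float64(156.0), np.float64(552.0), np.float64(169.0)]
0.6 [np.float64(456.0), np.float64(149.0), np.float64(553.0), np.float64(161.0)]
0.7 [np.float64(457.0), np.float64(141.0), np.float64(555.0), np.float64(154.0)]
0.8 [np.float64(459.0), np.float64(135.0), np.float64(557.0), np.float64(147.0)]
0.9 [np.float64(461.0), np.float64(128.0), np.float64(559.0), np.float64(140.0)]
1 [np.float64(464.0), np.float64(122.0), np.float64(561.0), np.float64(134.0)]
1.1 [np.float64(466.0), np.float64(116.0), np.float64(563.0), np.float64(128.0)]
```

Call:
step_arm --targets "0 0 2 0;0 0 4 0;0 0 5 0;0 0 6 0;0 0 6 0"

```text
t: 12.65
tcp_pos: [0.5299, 0.1423, 0.009]
tool_rot: [0.983, 0.183, 0.0, -0.0]
force: [0.6, -0.2, 0.2]
finger_gap: 0.002
gripper_force: 0.5
```

Call:
step_arm --targets "0 0 -20 0;0 0 -50 0;0 0 -80 0;0 0 -100 0;-20 0 -105 0;-50 2 -105 0;-80 2 -105 0;-106 2 -105 0;-112 2 -105 0;-112 2 -105 0;-112 2 -105 0"

```text
t: 13.75
tcp_pos: [0.428, 0.1002, 0.1143]
tool_rot: [0.983, 0.183, 0.001, 0.0]
force: [0.2, 1.0, -0.1]
finger_gap: -0.003
gripper_force: 0.0
```

Run:
```python
from h import *
s=manip.sense();v=np.load("box.npy");print(s["t"],s["force"])
M=R.from_euler("z",v[2]).as_matrix();print("tcp in box mm",M.T@(s["tcp_pos"]-[v[0],v[1],0])*1e3)
b=save("scene","s7")
a=save("wrist","w7")
A=cv2.resize(b[140:240,160:280],(400,300),interpolation=cv2.INTER_CUBIC);B=cv2.resize(a,(400,300))
cv2.imwrite("pics/c7.png",np.hstack([B,A])[:,:,::-1])
```

```text
13.75 [ 0.2096128   1.03192062 -0.07720284]
tcp in box mm [-76.31171173  39.65517781 114.30555778]
```

View pics/c7.png

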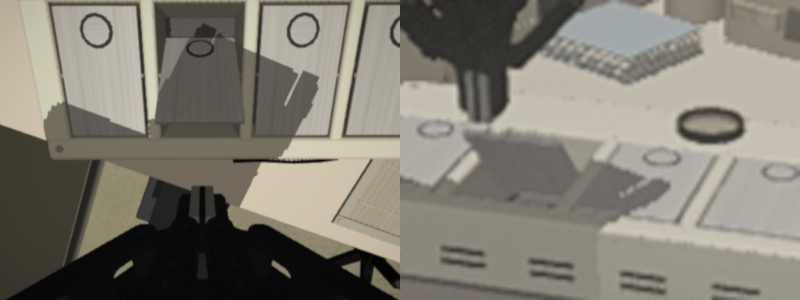

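Cover 2 stands at roughly 0.85 rad, with the tool in front of and above it. I'll lower to about 28 mm over the box top and push back.

Call:
step_arm --targets "0 0 20 0;0 0 43 0;6 0 43 0;12 0 43 0;18 0 43 0;23 0 43 0;28 0 43 0;32 0 43 0;36 0 42 0;40 0 41 0;40 0 41 0"

```text
t: 14.95
tcp_pos: [0.4639, 0.1147, 0.0733]
tool_rot: [0.983, 0.183, 0.0, -0.0]
force: [-1.1, -0.5, 0.7]
finger_gap: -0.001
gripper_force: 0.6
```

Call:
step_arm --targets "3 0 -1 0;6 0 -2 0;9 0 -3 0;12 0 -4 0;12 0 -4 0"

```text
t: 15.45
tcp_pos: [0.4758, 0.119, 0.0773]
tool_rot: [0.983, 0.183, 0.001, 0.0]
force: [-0.4, -0.5, 0.7]
finger_gap: 0.0
gripper_force: 0.0
```

Call:
step_arm --targets "2 0 0 0;4 0 0 0;6 0 0 0;6 0 0 0"

```text
t: 15.85
tcp_pos: [0.4807, 0.1211, 0.0771]
tool_rot: [0.983, 0.183, 0.0, -0.0]
force: [-0.5, 0.5, -0.1]
finger_gap: 0.002
gripper_force: 0.2
```

Call:
step_arm --targets "2 0 0 0;4 0 0 0;6 0 0 0;6 0 0 0"

```text
t: 16.25
tcp_pos: [0.4817, 0.1221, 0.0768]
tool_rot: [0.983, 0.184, -0.004, 0.0]
force: [-7.6, -5.8, 5.4]
finger_gap: 0.005
gripper_force: 4.3
```

Call:
step_arm --targets "2 0 0 0;4 0 0 0;4 0 0 0"

```text
t: 16.55
tcp_pos: [0.4814, 0.1225, 0.0764]
tool_rot: [0.983, 0.184, -0.009, 0.0]
force: [-12.4, -10.0, 9.7]
finger_gap: 0.0
gripper_force: 7.6
```

The force rises at x≈-18, which is where the stop was expected. I'll back straight off to the front, then up.

Call:
step_arm --targets "-5 0 0 0;-12 0 0 0;-22 0 0 0;-35 0 0 0;-55 0 0 0;-70 0 -10 0;-75 0 -40 0;-75 0 -80 0;-75 0 -120 0;-75 0 -150 0;-75 0 -150 0;-75 0 -150 0"

```text
t: 17.75
tcp_pos: [0.4199, 0.0976, 0.2276]
tool_rot: [0.983, 0.183, 0.001, 0.0]
force: [-1.0, 0.3, -1.2]
finger_gap: -0.003
gripper_force: 0.0
```

Run:
```python
from h import *
b=save("scene","s8");a=save("wrist","w8");s=manip.sense();print(s["t"],s["tcp_pos"],s["force"])
A=cv2.resize(b[130:260,120:300],(400,300),interpolation=cv2.INTER_CUBIC);B=cv2.resize(a,(400,300))
cv2.imwrite("pics/c8.png",np.hstack([B,A])[:,:,::-1])
v=np.load("box.npy");M=R.from_euler("z",v[2]).as_matrix()
c=manip.get_calibration("scene");f=192/np.tan(np.radians(c["fov_y"]/2));T=np.linalg.inv(c["extrinsics"])
for th in(1.2,1.3,1.4,1.5):
  o=[]
  for y in(.074,.008):
    w=M@[-.052*np.cos(th),y,.07+.052*np.sin(th)]+[v[0],v[1],0];p=T@np.r_[w,1];q=p[:2]/p[2]*f+[c["cx"],c["cy"]];o+=list(((q-[120,130])*[400/180,300/130]+[400,0]).round())
  print(th,np.array(o))
```

```text
17.85 [0.41853914 0.09759659 0.2260537 ] [ 0.26676708 -0.14094652 -0.32823219]
1.2 [535. 108. 599. 117.]
1.3 [537. 104. 601. 113.]
1.4 [538. 101. 602. 110.]
1.5 [540.  98. 604. 107.]
```

View pics/c8.png

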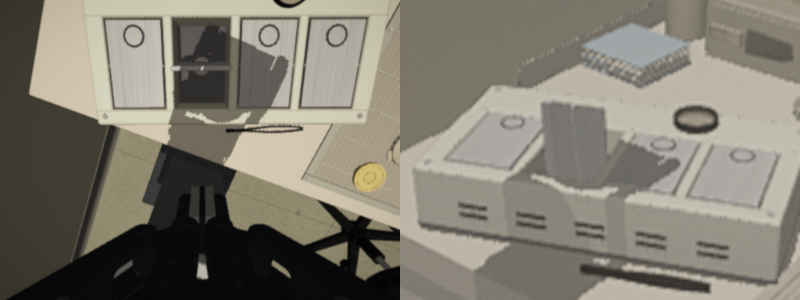

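The cover stands upright (edge from (543,100) to (607,108), matching about 1.5 rad), the port is open, the ring and tweezers have not moved, and the arm is clear.

```bash
python3 -c "
from station import manip
print(manip.sign_off())"
```

```text
the job is handed in; nothing more can be done
None
```

Cover 2 (second from the left) was the unlocked one: it now stands upright against its stop with the port open, the arm is clear, and the job is handed in at about 18 s.

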